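# Reset the breaker under the push-latch cover

### The job

The breaker under the cover of the grey bench power unit has tripped: press on the metal cover near its front edge so that its push latch lets go and it springs open, and push the black breaker button beneath it fully home. Then push the cover down again until it latches shut and stays shut by itself. It is all pressing and pushing with the fingertips, nothing is to be picked up; leave the tin, the vial and the loupe standing where they are.

Things in the scene. Friction and masses are not known exactly. Their poses are not given: they have to be found in the camera images.
- unit: grey box, 150 (its x) x 190 (y) x 68 mm high, fixed at a varying place and yaw; origin: centre of its underside, x from its front (socket outlets, robot side) to its rear, z up. A recess in its top (x -62 to 44 mm, y -72 to 72 mm; rim 68 mm, floor 45 mm above the table) is closed by the cover
- cover (a joint): hinge angle of the flat aluminium cover (100 x 140 x 4 mm, no handle), rad: 0 latched, flush with the rim; 1.25 open; -0.06 pressed in to its solid stop (5 mm at the ribs, 3 to 4 N there; 6 to 12 N is ample). Pressed beyond -0.045 and let go, the latched cover springs open in about 1 s (keep out of its way), and the open one, pushed down that far, comes back to 0 and stays
- cover_press (a point): on the cover's outer (upper) face, at the dark press ribs, 86 mm from the hinge axis, 15 mm from the front edge; moves with the cover. When open this face looks to the rear and up: shut it by pushing on the face from behind, near the free edge, forwards and down in an arc about the hinge (straight down on the thin edge may jam)
- cover_hinge (a point): centre of the cover's hinge axis, which runs along the unit's y, at x 43 mm, z 66 mm of the unit
- breaker (a joint): travel of the breaker button, m: 0 to 0.003 tripped (standing out), 0.009 fully home at its stop; moves straight down, about 3 N of friction, stays where it is left
- breaker_top (a point): centre of the top of the round black breaker button, 22 mm diameter, at x -38 mm, y 0 of the unit; 11 to 14 mm below the rim when tripped, 20 mm below it when home; moves with the button. The open cover's free edge is 49 mm further to the rear, 94 mm above the rim: keep the hand upright or leaning toward the unit's front
- parts_tin: round pale tin, 62 mm diameter, 20 mm high, loose beside the unit's right side (-y); origin at the centre of its underside; leave alone
- vial0: white vial, 26 mm diameter, 52 mm high, loose beside the unit's left side (+y); origin at the centre of its underside; leave alone
- loupe: black loupe, 38 mm diameter, 30 mm high, loose in front of the unit's left part; origin at the centre of its underside; leave alone

How it is judged:
On the way, in this order (a step that is already met when the one before it is completed fails the run):
1. the cover has sprung open (beyond 0.9 rad) (value of joint cover above 0.9 rad), for 0.2 s.
2. the breaker button is pushed home with the cover open (value of joint breaker above 0.0075 m and value of joint cover above 0.3 rad), for 0.1 s.
At the end, for the whole second after the job is handed in: the cover is latched shut by itself (within 0.03 rad of flush), the breaker button is home (at least 7.5 of its 9 mm), and tin, vial and loupe are within 30 mm of where they stood (value of joint cover between -0.03 and 0.03 rad and value of joint breaker above 0.0075 m and distance of each of parts_tin, vial0, loupe from where it was at the start of the episode below 0.03 m); the robot touches nothing.
It fails at once if the tin, the vial or the loupe is pushed away or lifted (distance of any of parts_tin, vial0, loupe from where it was at the start of the episode above 0.03 m).
It fails at once if the vial is knocked over (angle between vial0's own z axis and vertical above 0.7 rad).
It also fails if it takes over 51 s, if anything falls off the work surface, if the arm or the gripper's body presses on something with over 40 N, if the wrist force passes 120 N, or if a joint passes its speed limit or range.

### The arm

A 6-joint arm with a two-finger parallel gripper is mounted at the origin on a cart in front of the work surface, level with it; the furniture and walls round the work are solid. World frame = base frame: x ahead of the robot, y to its left, z up, the work surface at z = 0. Lengths are in m, angles in rad, forces in N, time in s.
With the tool pointing down it reaches from about 0.375 to 0.9 m from the base axis. Payload 3.1 kg.
Tool frame: the origin (TCP) lies between the finger pads; the fingertips stand 22 mm ahead of it and the grasp point (between the pads) lies 3 mm ahead of it; z points along the fingers, y is the direction in which the jaws open and shut (so a half turn about z gives the same grasp; the last joint's range is limited). The gripper opens to 87 mm and grips with 3 to 60 N. Pads are 19 mm wide; open, the fingers measure 117 mm over their backs; the gripper's body (75 mm by 190 mm) begins 51 mm behind the grasp point.
Start: joints at [1.153, 0.527, 1.433, -0, 1.181, -0.178], TCP at [0.148, 0.607, 0.245] pointing down, gripper open.
Joint ranges: [-3.08, 3.08], [-0.75, 2.2], [0.22, 2.44], [-1.43, 4.57], [0, 2.65], [-2.85, 2.85]. Speed limits (rad/s): [2.79, 2.79, 3.14, 3.14, 3.14, 3.14].

### API

Orientations are given as a unit quaternion [x, y, z, w].
In Python, from rig import get_obs, camera, get_calibration, hand_in, search_frame gives the robot as it stands.
- The arm moves only by the shell command python3 -m jog 'ROWS' [FORCE]. ROWS is JSON, a list of rows, each an object with "grip": the closure in counts, from 0 (fully open) to 255 (shut); "travel": the shift along the world's x, y, z in cm, a list of three; "twist": the turn about the world's z in degrees. A call has 1 to 8 rows; each row shifts and turns the commanded pose from where the row before left it; what a row does not reach is not made up. A row lasts 1/10 s, in which the tool goes at most 50 mm and 8.59 degrees, less where a joint would pass 70% of its speed; a pose out of reach is approached as far as the arm can. A call is refused whole if a number of a shift passes 5 or a number of a turn 8.59, either way. A call with a gripper value outside its range is refused whole. The fingers move at their own pace and stop on an object; FORCE is the grip in N (left out, the last holds). Time passes only in rows, so rows that do not move let the fingers close. It gives the time, the measured TCP pose, the force and the opening at its end, in the units of the state.
- get_obs(): the state, without advancing time (a new reading comes with each control period).
- camera(name): name is "scene" or "side" or "wrist"; returns the picture (400x640x3 uint8, red, green, blue); there is no depth.
- get_calibration(name): a dict with "fx", "fy", "cx", "cy" (pixels), "R" (3x3) and "t" (3): a world point X has camera coordinates R X + t; the wrist camera has in their place "T_tool_cam" (4x4, takes a point from camera to tool coordinates, whose origin is the TCP and whose axes are the flange's). Camera axes: x right, y down, z forward; pixel columns grow to the right and rows downward; lengths in m; the calibration is good to about 2 mm. A picture is of the moment at which its call begins: read the wrist's pose just before it. get_calibration takes no time and is no camera call.
- hand_in(): hands the job in, once; it reports no verdict.
Trained networks look in the newest picture that a camera, given by its name, has taken for a name from the list of things; names that differ only in an ending like _2 or _b are one class to them, and where a whole thing is asked for, a point or a joint stands for the part that bears it (a point fixed in the world has none). Each returns a list of dicts, best first, with "p" (0 to 1); they miss things now and then, are a little off and sometimes report something else, mostly with a low value. They report only what shows in the picture. A call takes as long as a camera call.
- search_frame(target, camera): "at" ([x, y, z] in m, in world coordinates, good to about 4 mm: the middle of the surface that is visible of it).
The state is a dict: "time": time; "q": joint angles; "joint_velocities": joint speeds; "joint_torque": joint torques, N m; "position": TCP position; "tool_rot": TCP orientation; "ft_force": force on the tool from outside, world axes, zero at the start; "moment": the same for the moment, N m; "grip_width": finger opening in m.
Only numpy, scipy, OpenCV 4.12 (cv2) and the standard library are available. Lean on these libraries where they do the work, as an engineer would, in place of code of your own. Each camera call takes 0.05 s, during which the arm holds its last target. There are 200 camera calls.

## Working session

There is one attempt and no reset: what is moved stays moved. The work goes in short steps, Python scripts to look and compute and a shell command to move; the robot and the scene stay as the last step left them, time stands still between calls to the robot, and variables do not carry over. Pictures are saved under pics/ and viewed, about 8 in all and at most 12, crops included, and the job is handed in when it is done.

```bash
mkdir -p pics; ls; python3 - <<'E'
from rig import *
import cv2,numpy as np
o=get_obs();print({k:np.round(v,3).tolist() for k,v in o.items()})
a=camera("scene");b=camera("side")
cv2.imwrite("pics/a.png",cv2.cvtColor(np.vstack([a,b])[:, :, :],cv2.COLOR_RGB2BGR)[:400]);cv2.imwrite("pics/b.png",cv2.cvtColor(b,cv2.COLOR_RGB2BGR))
for c in("scene","side"):
  for t in("unit","cover","cover_press","cover_hinge","parts_tin","vial0","loupe"):
    print(c,t,[(np.round(d["at"],3).tolist(),round(d["p"],2)) for d in search_frame(t,c)[:2]])
E
```

```text
pics
{'time': 0.0, 'q': [1.152, 0.528, 1.434, -0.0, 1.181, -0.179], 'joint_velocities': [-0.0, 0.001, -0.001, 0.001, -0.001, -0.001], 'joint_torque': [-0.001, -44.004, -17.659, 0.063, 0.058, -0.0], 'position': [0.148, 0.606, 0.244], 'tool_rot': [0.12, 0.993, -0.001, -0.0], 'ft_force': [-0.398, -0.268, 0.826], 'moment': [0.012, -0.004, 0.061], 'grip_width': 0.087}
scene unit [([0.55, 0.013, 0.066], 0.88)]
scene cover [([0.556, -0.015, 0.066], 0.6)]
scene cover_press [([0.564, -0.018, 0.067], 0.61)]
scene cover_hinge [([0.564, -0.014, 0.068], 0.74)]
scene parts_tin [([0.561, -0.017, 0.067], 0.74)]
scene vial0 [([0.512, 0.124, 0.045], 0.85)]
scene loupe [([0.44, 0.003, 0.022], 0.6)]
side unit [([0.565, -0.052, 0.072], 0.97)]
side cover [([0.566, -0.036, 0.066], 0.67)]
side cover_press [([0.568, -0.034, 0.066], 0.56)]
side cover_hinge [([0.57, -0.028, 0.068], 0.93)]
side parts_tin [([0.653, -0.166, 0.015], 0.69), ([0.568, -0.034, 0.065], 0.4)]
side vial0 [([0.519, 0.11, 0.043], 0.54), ([0.567, -0.031, 0.066], 0.18)]
side loupe [([0.565, -0.053, 0.073], 0.75), ([0.443, -0.016, 0.025], 0.7)]
```

View pics/a.png

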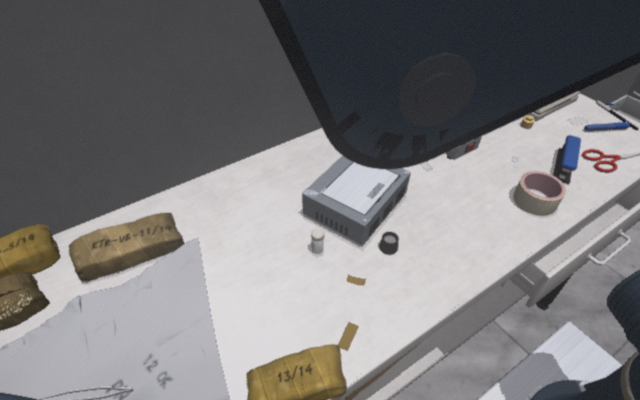

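View pics/b.png

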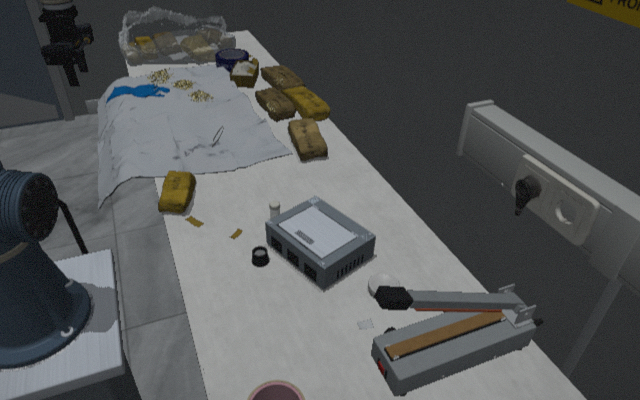

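```bash
cat > h.py <<'E'
from rig import *
import cv2,numpy as np
def proj(c,X):
  k=get_calibration(c);P=np.atleast_2d(X)@np.array(k["R"]).T+np.array(k["t"])
  return np.c_[k["fx"]*P[:,0]/P[:,2]+k["cx"],k["fy"]*P[:,1]/P[:,2]+k["cy"]]
def u2w(p,X):
  c,s=np.cos(p[2]),np.sin(p[2]);X=np.atleast_2d(X).astype(float)
  return np.c_[p[0]+c*X[:,0]-s*X[:,1],p[1]+s*X[:,0]+c*X[:,1],X[:,2]]
E
python3 - <<'E'
from h import *
from scipy.optimize import least_squares
C=np.array([[-.075,.095,.068],[-.075,-.095,.068],[.075,-.095,.068],[.075,.095,.068]])
px=np.array([[266,213],[320,268],[374,238],[316,198]])
f=lambda p:(proj("side",u2w(p,C))-px).ravel()
r=least_squares(f,[.56,-.03,0.]);p=r.x;print(p,r.fun.round(1))
im=cv2.cvtColor(camera("side"),cv2.COLOR_RGB2BGR)
x0,y0,k=240,180,5
im=cv2.resize(im[y0:y0+118,x0:x0+160],None,fx=k,fy=k,interpolation=cv2.INTER_CUBIC)
for Q in (C,C*[1,1,0],np.array([[-.057,.07,.068],[-.057,-.07,.068],[.043,-.07,.068],[.043,.07,.068]])):
  cv2.polylines(im,[((proj("side",u2w(p,Q))-[x0-.5,y0-.5])*k).astype(int)],True,(0,0,255),1)
cv2.imwrite("pics/c.png",im)
E
```

```text
[ 0.57530899 -0.01966128  0.27379665] [-1.2  5.1 -1.7 -0.4  0.7 -1.1  2.6 -4.1]
```

View pics/c.png

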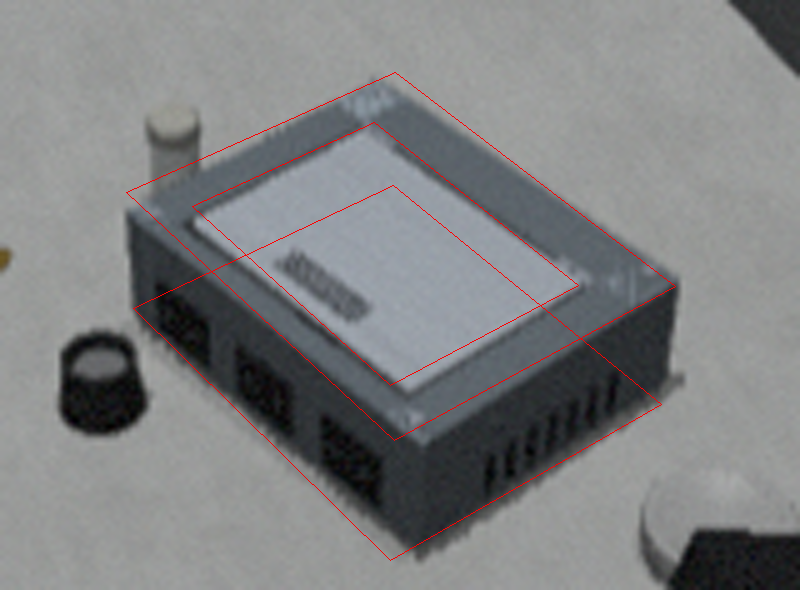

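The crop shows the unit clearly: top corners at about (130,208), (425,443), (675,283) and (375,83), ribs at (322,285). I'll refit with these.

```bash
python3 - <<'E'
from h import *
from scipy.optimize import least_squares
C=np.array([[-.075,.095,.068],[-.075,-.095,.068],[.075,-.095,.068],[.075,.095,.068],[-.075,.095,0],[-.075,-.095,0],[.075,-.095,0],
[-.057,.07,.068],[-.057,-.07,.068],[.043,-.07,.068],[.043,.07,.068],[-.043,0,.068]])
px=np.array([[130,208],[425,443],[675,283],[375,83],[138,308],[418,557],[668,385],[195,222],[410,392],[583,283],[370,130],[322,285]])/5+[239.5,179.5]
f=lambda p:(proj("side",u2w(p,C))-px).ravel()
r=least_squares(f,[.56,-.03,0.3]);p=r.x;print(p,np.degrees(p[2]),r.fun.round(1))
for n,q in dict(press=[-.043,0,.068],brk=[-.038,0,.056],hinge=[.043,0,.066]).items(): print(n,u2w(p,q).round(4))
R=np.array(get_calibration("wrist")["T_tool_cam"]);print(R.round(3))
k=get_calibration("scene");print(-np.array(k["R"]).T@k["t"]);k=get_calibration("side");print(-np.array(k["R"]).T@k["t"])
E
```

```text
[ 0.57660533 -0.0216526   0.34235798] 19.615667205682307 [-1.  -0.3 -0.9 -0.1  1.6 -1.3  1.4 -1.8 -1.1  3.  -0.4  1.2  0.1  1.7
 -0.3 -1.   0.3 -0.9  0.8 -0.7 -0.7 -0.9  0.3 -0.1]
press [[ 0.5361 -0.0361  0.068 ]]
brk [[ 0.5408 -0.0344  0.056 ]]
hinge [[ 0.6171 -0.0072  0.066 ]]
[[ 0.    -0.959 -0.285  0.078]
 [ 1.     0.    -0.    -0.   ]
 [ 0.    -0.285  0.959 -0.139]
 [ 0.     0.     0.     1.   ]]
[0.08629347 0.42305313 0.67700639]
[ 0.26462931 -0.73944486  0.72911727]
```

```bash
R='{"grip":255,"travel":[2.4,-4.1,0],"twist":2.1}'; python3 -m jog '[{"grip":255,"travel":[2.4,-4.1,0],"twist":2.1},{"grip":255,"travel":[2.4,-4.1,0],"twist":2.1},{"grip":255,"travel":[2.4,-4.1,0],"twist":2.1},{"grip":255,"travel":[2.4,-4.1,0],"twist":2.1},{"grip":255,"travel":[2.4,-4.1,0],"twist":2.1},{"grip":255,"travel":[2.4,-4.1,0],"twist":2.1},{"grip":255,"travel":[2.4,-4.1,0],"twist":2.1},{"grip":255,"travel":[2.4,-4.1,0],"twist":2.1}]'
python3 -m jog '[{"grip":255,"travel":[2.4,-4.1,0],"twist":2.1},{"grip":255,"travel":[2.4,-4.1,0],"twist":2.1},{"grip":255,"travel":[2.4,-4.1,0],"twist":2.1},{"grip":255,"travel":[2.4,-4.1,0],"twist":2.1},{"grip":255,"travel":[2.4,-4.1,0],"twist":2.1},{"grip":255,"travel":[2.4,-4.1,0],"twist":2.1},{"grip":255,"travel":[2.4,-4.1,0],"twist":2.1},{"grip":255,"travel":[2.4,-4.1,0],"twist":2.1}]'
python3 - <<'E'
from h import *
o=get_obs();print({k:np.round(o[k],3).tolist() for k in("time","q","position","tool_rot","ft_force","grip_width")})
cv2.imwrite("pics/d.png",cv2.cvtColor(camera("wrist"),cv2.COLOR_RGB2BGR))
for c in ("wrist",):
  for t in("cover_press","cover_hinge","unit"):print(t,[(np.round(d["at"],3).tolist(),round(d["p"],2)) for d in search_frame(t,c)[:2]])
E
```

```text
time: 1.65
position: [0.3412, 0.2776, 0.2449]
tool_rot: [-0.028, 1.0, 0.0, 0.001]
ft_force: [1.0, 0.6, 0.0]
grip_width: 0.0306
time: 2.45
position: [0.5332, -0.0509, 0.2448]
tool_rot: [-0.173, 0.985, -0.0, 0.0]
ft_force: [0.6, -0.3, 0.8]
grip_width: 0.0004
{'time': 2.45, 'q': [-0.304, 0.407, 1.657, 0.0, 1.077, -2.222], 'position': [0.533, -0.051, 0.245], 'tool_rot': [-0.173, 0.985, -0.0, 0.0], 'ft_force': [0.632, -0.289, 0.793], 'grip_width': 0.0}
cover_press [([0.547, -0.027, 0.068], 0.57)]
cover_hinge [([0.557, -0.03, 0.068], 0.78), ([0.65, -0.174, 0.016], 0.17)]
unit [([0.544, -0.035, 0.068], 0.58), ([0.554, -0.029, 0.067], 0.22)]
```

View pics/d.png

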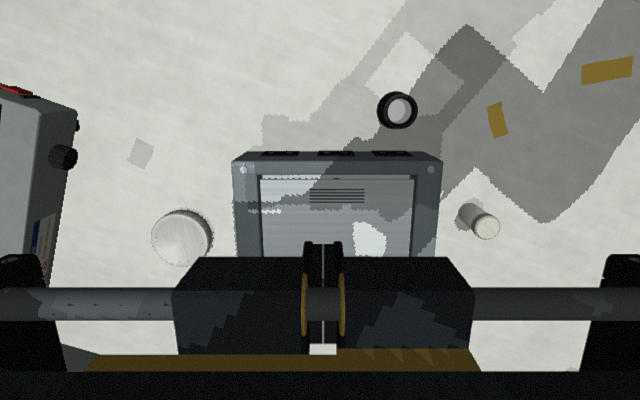

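The wrist view shows the unit nearly square to the image: front top corners at about (233,160) and (442,160), cover front corners (259,177) and (415,177), ribs centre (337,196). The tin, vial and loupe are clear of the hand.

```bash
cat >> h.py <<'E'
from scipy.spatial.transform import Rotation as Ro
def back(uv,o,z):
  k=get_calibration("wrist");T=np.array(k["T_tool_cam"]);R=Ro.from_quat(o["tool_rot"]).as_matrix()
  c=np.array(o["position"])+R@T[:3,3]
  d=np.array([[(u-k["cx"])/k["fx"],(v-k["cy"])/k["fy"],1] for u,v in uv])@(R@T[:3,:3]).T
  return c+d*((z-c[2])/d[:,2])[:,None]
E
python3 - <<'E'
from h import *
o=get_obs();P=back([(233,160),(442,160),(259,177),(415,177),(337,196)],o,.068);print(P.round(4))
for a,b in((0,1),(2,3)):
  d=P[b]-P[a];print(np.linalg.norm(d),np.degrees(np.arctan2(-d[0],d[1])))
E
```

```text
[[ 0.5362 -0.1328  0.068 ]
 [ 0.4739  0.041   0.068 ]
 [ 0.5432 -0.1068  0.068 ]
 [ 0.496   0.0248  0.068 ]
 [ 0.5361 -0.0348  0.068 ]]
0.18468755626640065 19.71839752224409
0.13974278968819903 19.71767234344282
```

```bash
python3 -m jog '[{"grip":255,"travel":[0.2,1.5,-4.5],"twist":0},{"grip":255,"travel":[0,0,-5],"twist":0},{"grip":255,"travel":[0,0,-4],"twist":0},{"grip":255,"travel":[0,0,-1],"twist":0},{"grip":255,"travel":[0,0,0],"twist":0}]'
python3 -m jog '[{"grip":255,"travel":[0,0,-0.4],"twist":0},{"grip":255,"travel":[0,0,-0.3],"twist":0},{"grip":255,"travel":[0,0,0],"twist":0}]'
```

```text
time: 3.15
position: [0.5329, -0.0325, 0.0986]
tool_rot: [-0.173, 0.985, 0.001, -0.002]
ft_force: [0.9, -0.6, 0.6]
grip_width: 0.0006
time: 3.45
position: [0.5352, -0.0341, 0.0938]
tool_rot: [-0.173, 0.985, -0.001, 0.001]
ft_force: [0.9, 0.6, -0.8]
grip_width: 0.0006
```

```bash
python3 -m jog '[{"grip":255,"travel":[0,0,-0.3],"twist":0},{"grip":255,"travel":[0,0,-0.2],"twist":0},{"grip":255,"travel":[0,0,0],"twist":0}]'
python3 -m jog '[{"grip":255,"travel":[0,0,-0.2],"twist":0},{"grip":255,"travel":[0,0,0],"twist":0}]'
```

```text
time: 3.75
position: [0.5353, -0.0342, 0.088]
tool_rot: [-0.172, 0.985, -0.0, 0.001]
ft_force: [-0.2, 0.5, 3.6]
grip_width: 0.0003
time: 3.95
position: [0.5353, -0.0341, 0.0859]
tool_rot: [-0.172, 0.985, -0.0, 0.001]
ft_force: [1.8, -0.6, 3.4]
grip_width: 0.0005
```

```bash
python3 -m jog '[{"grip":255,"travel":[0,0,-0.15],"twist":0},{"grip":255,"travel":[0,0,0],"twist":0}]'
```

```text
time: 4.15
position: [0.5353, -0.0342, 0.0854]
tool_rot: [-0.172, 0.985, -0.001, 0.001]
ft_force: [-0.5, -0.2, 12.3]
grip_width: 0.0005
```

Solid stop reached at 12 N. Now up and forward out of the way, then wait for the cover to open.

```bash
python3 -m jog '[{"grip":255,"travel":[0,0,4.8],"twist":0},{"grip":255,"travel":[-3.5,-1.3,3],"twist":0},{"grip":255,"travel":[-3,-1.1,3.5],"twist":0},{"grip":255,"travel":[0,0,5],"twist":0},{"grip":255,"travel":[0,0,3],"twist":0},{"grip":255,"travel":[0,0,0],"twist":0},{"grip":255,"travel":[0,0,0],"twist":0},{"grip":255,"travel":[0,0,0],"twist":0}]'
python3 -m jog '[{"grip":255,"travel":[0,0,0],"twist":0},{"grip":255,"travel":[0,0,0],"twist":0},{"grip":255,"travel":[0,0,0],"twist":0},{"grip":255,"travel":[0,0,0],"twist":0},{"grip":255,"travel":[0,0,0],"twist":0},{"grip":255,"travel":[0,0,0],"twist":0}]'
python3 - <<'E'
from h import *
o=get_obs();print(np.round(o["position"],4))
a=camera("wrist");b=camera("side")
cv2.imwrite("pics/e.png",cv2.cvtColor(np.hstack([a[50:,150:500],cv2.resize(b[150:290,220:400],(450,350))]),cv2.COLOR_RGB2BGR))
for c in("side","wrist"):
  for t in("cover_press","breaker_top"):print(c,t,[(np.round(d["at"],3).tolist(),round(d["p"],2)) for d in search_frame(t,c)[:2]])
E
```

```text
time: 4.95
position: [0.4681, -0.0574, 0.2754]
tool_rot: [-0.172, 0.985, 0.001, -0.002]
ft_force: [-1.0, 0.8, 0.0]
grip_width: 0.0006
time: 5.55
position: [0.4694, -0.0579, 0.277]
tool_rot: [-0.172, 0.985, 0.0, -0.0]
ft_force: [0.3, -0.6, 0.0]
grip_width: 0.0004
[ 0.4694 -0.0579  0.277 ]
side cover_press [([0.596, -0.024, 0.119], 0.96)]
side breaker_top []
wrist cover_press []
wrist breaker_top [([0.536, -0.031, 0.052], 0.49)]
```

View pics/e.png

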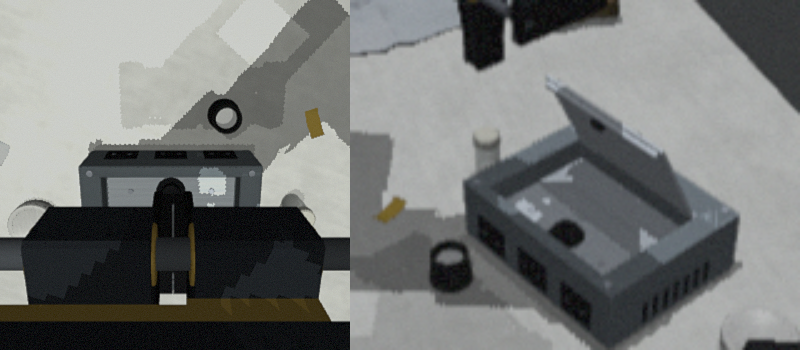

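Cover is open at about 1.25 rad, the black breaker shows at crop (568,234), as expected. Going over the button.

```bash
python3 -m jog '[{"grip":255,"travel":[3.45,1.2,0],"twist":0},{"grip":255,"travel":[3.45,1.2,0],"twist":0},{"grip":255,"travel":[0,0,-4],"twist":0},{"grip":255,"travel":[0,0,-5],"twist":0},{"grip":255,"travel":[0,0,-5],"twist":0},{"grip":255,"travel":[0,0,-4],"twist":0},{"grip":255,"travel":[0,0,-0.8],"twist":0},{"grip":255,"travel":[0,0,0],"twist":0}]'
python3 -m jog '[{"grip":255,"travel":[0,0,-0.4],"twist":0},{"grip":255,"travel":[0,0,-0.4],"twist":0},{"grip":255,"travel":[0,0,-0.3],"twist":0},{"grip":255,"travel":[0,0,0],"twist":0}]'
```

```text
time: 6.65
position: [0.5379, -0.0338, 0.0881]
tool_rot: [-0.172, 0.985, 0.001, -0.001]
ft_force: [0.5, 0.3, 0.8]
grip_width: 0.0011
time: 7.05
position: [0.5388, -0.034, 0.0788]
tool_rot: [-0.172, 0.985, -0.0, 0.001]
ft_force: [-0.2, 0.1, 0.8]
grip_width: 0.0008
```

```bash
python3 -m jog '[{"grip":255,"travel":[0,0,-0.3],"twist":0},{"grip":255,"travel":[0,0,-0.3],"twist":0},{"grip":255,"travel":[0,0,0],"twist":0}]'
python3 -m jog '[{"grip":255,"travel":[0,0,-0.2],"twist":0},{"grip":255,"travel":[0,0,-0.1],"twist":0},{"grip":255,"travel":[0,0,0],"twist":0}]'
```

```text
time: 7.35
position: [0.539, -0.034, 0.0721]
tool_rot: [-0.172, 0.985, -0.0, 0.001]
ft_force: [1.5, -0.1, 1.8]
grip_width: 0.0006
time: 7.65
position: [0.539, -0.034, 0.0702]
tool_rot: [-0.172, 0.985, -0.0, 0.001]
ft_force: [-0.9, 1.3, 10.9]
grip_width: 0.0004
```

```bash
python3 -m jog '[{"grip":255,"travel":[0,0,-0.1],"twist":0},{"grip":255,"travel":[0,0,0],"twist":0}]'
python3 -m jog '[{"grip":255,"travel":[0,0,4],"twist":0},{"grip":255,"travel":[0,0,5],"twist":0},{"grip":255,"travel":[0,0,5],"twist":0},{"grip":255,"travel":[0,0,5],"twist":0},{"grip":255,"travel":[4.3,1.55,0],"twist":0},{"grip":255,"travel":[4.3,1.55,0],"twist":0},{"grip":255,"travel":[0,0,0],"twist":0}]'
python3 - <<'E'
from h import *
o=get_obs();print(np.round(o["position"],4))
b=camera("side");a=camera("scene")
cv2.imwrite("pics/f.png",cv2.cvtColor(cv2.resize(b[130:290,230:390],(600,600),interpolation=cv2.INTER_CUBIC),cv2.COLOR_RGB2BGR))
for t in("cover_press","breaker_top"):print(t,[(np.round(d["at"],3).tolist(),round(d["p"],2)) for d in search_frame(t,"side")[:2]])
E
```

```text
time: 7.85
position: [0.539, -0.034, 0.07]
tool_rot: [-0.173, 0.985, -0.0, 0.001]
ft_force: [-2.3, 1.2, 16.4]
grip_width: 0.0003
time: 8.55
position: [0.629, -0.0017, 0.2582]
tool_rot: [-0.173, 0.985, -0.001, 0.003]
ft_force: [-0.8, -1.1, 0.4]
grip_width: 0.0004
[ 0.629  -0.0017  0.2582]
cover_press [([0.599, -0.02, 0.116], 0.93)]
breaker_top [([0.651, -0.168, 0.015], 0.55), ([0.537, -0.037, 0.05], 0.51)]
```

View pics/f.png

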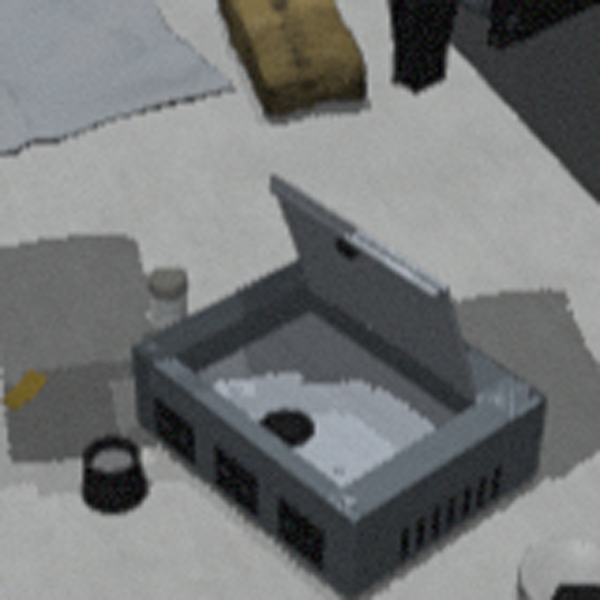

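The side view shows the cover open, the breaker at crop (288,428) flush near the recess floor, and vial, loupe and tin untouched. The hand is now behind the cover; descending.

```bash
python3 -m jog '[{"grip":255,"travel":[0,0,-4.5],"twist":0},{"grip":255,"travel":[0,0,-4.4],"twist":0},{"grip":255,"travel":[0,0,0],"twist":0},{"grip":255,"travel":[0,0,0],"twist":0}]'
python3 -m jog '[{"grip":255,"travel":[-1.2,-0.43,0],"twist":0},{"grip":255,"travel":[-1.1,-0.4,0],"twist":0},{"grip":255,"travel":[0,0,0],"twist":0}]'
```

```text
time: 9.15
position: [0.6233, -0.0032, 0.1688]
tool_rot: [-0.172, 0.985, 0.0, -0.001]
ft_force: [0.5, -0.7, 0.6]
grip_width: 0.0004
time: 9.45
position: [0.6011, -0.0118, 0.1714]
tool_rot: [-0.172, 0.985, -0.001, 0.001]
ft_force: [1.1, 0.3, 0.5]
grip_width: 0.0003
```

```bash
python3 -m jog '[{"grip":255,"travel":[-1.05,-0.38,-0.55],"twist":0},{"grip":255,"travel":[0,0,0],"twist":0}]'
python3 -m jog '[{"grip":255,"travel":[-1.05,-0.38,-0.64],"twist":0},{"grip":255,"travel":[0,0,0],"twist":0}]'
python3 -c '
from h import *
b=camera("side")
cv2.imwrite("pics/g.png",cv2.cvtColor(cv2.resize(b[130:290,230:390],(600,600),interpolation=cv2.INTER_CUBIC),cv2.COLOR_RGB2BGR))'
```

```text
time: 9.65
position: [0.591, -0.0154, 0.1649]
tool_rot: [-0.172, 0.985, -0.0, 0.001]
ft_force: [0.3, -0.9, 1.3]
grip_width: 0.0003
time: 9.85
position: [0.5803, -0.019, 0.1577]
tool_rot: [-0.172, 0.985, -0.0, 0.0]
ft_force: [1.3, -0.1, 0.8]
grip_width: 0.0007
```

View pics/g.png

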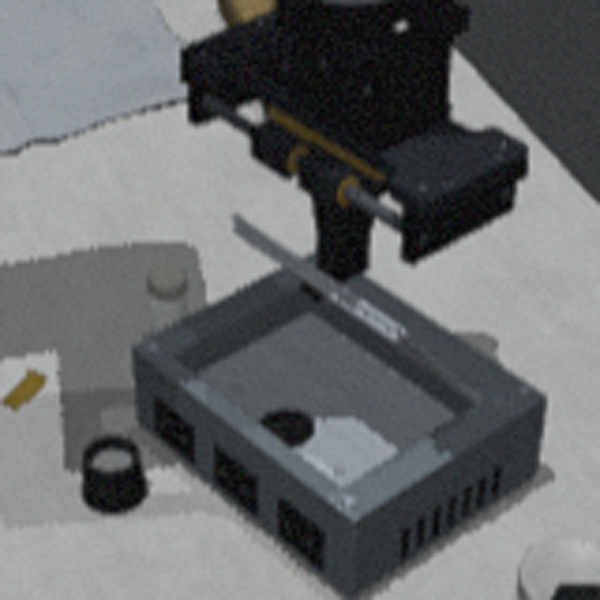

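The fingertips are behind the cover at crop (340,275) and the cover is swinging forward (seen edge-on). Continuing the arc.

```bash
python3 -m jog '[{"grip":255,"travel":[-0.95,-0.34,-0.8],"twist":0},{"grip":255,"travel":[-0.82,-0.29,-0.94],"twist":0},{"grip":255,"travel":[-0.69,-0.25,-1.07],"twist":0},{"grip":255,"travel":[0,0,0],"twist":0}]'
python3 -m jog '[{"grip":255,"travel":[-0.53,-0.19,-1.17],"twist":0},{"grip":255,"travel":[-0.36,-0.13,-1.23],"twist":0},{"grip":255,"travel":[-0.14,-0.05,-0.84],"twist":0},{"grip":255,"travel":[-0.06,-0.02,-0.5],"twist":0},{"grip":255,"travel":[0,0,0],"twist":0}]'
```

```text
time: 10.3
position: [0.5558, -0.0277, 0.1288]
tool_rot: [-0.172, 0.985, 0.0, -0.0]
ft_force: [0.3, -0.3, 1.4]
grip_width: 0.0005
time: 10.8
position: [0.5452, -0.0315, 0.0914]
tool_rot: [-0.173, 0.985, -0.0, -0.0]
ft_force: [2.1, 0.7, 2.4]
grip_width: 0.0001
```

```bash
python3 -m jog '[{"grip":255,"travel":[0,0,-0.3],"twist":0},{"grip":255,"travel":[0,0,-0.3],"twist":0},{"grip":255,"travel":[0,0,0],"twist":0}]'
python3 -m jog '[{"grip":255,"travel":[0,0,-0.15],"twist":0},{"grip":255,"travel":[0,0,0],"twist":0}]'
```

```text
time: 11.1
position: [0.5451, -0.0316, 0.0862]
tool_rot: [-0.172, 0.985, -0.0, 0.0]
ft_force: [0.4, 0.4, 5.6]
grip_width: 0.0004
time: 11.3
position: [0.5452, -0.0316, 0.0859]
tool_rot: [-0.173, 0.985, -0.0, 0.0]
ft_force: [-1.8, 0.0, 15.6]
grip_width: 0.0004
```

```bash
python3 -m jog '[{"grip":255,"travel":[0,0,4.8],"twist":0},{"grip":255,"travel":[-3.5,-1.3,3],"twist":0},{"grip":255,"travel":[-3,-1.1,3.5],"twist":0},{"grip":255,"travel":[0,0,5],"twist":0},{"grip":255,"travel":[0,0,3],"twist":0},{"grip":255,"travel":[0,0,0],"twist":0},{"grip":255,"travel":[0,0,0],"twist":0},{"grip":255,"travel":[0,0,0],"twist":0}]'
python3 -m jog '[{"grip":255,"travel":[0,0,0],"twist":0},{"grip":255,"travel":[0,0,0],"twist":0},{"grip":255,"travel":[0,0,0],"twist":0},{"grip":255,"travel":[0,0,0],"twist":0},{"grip":255,"travel":[0,0,0],"twist":0},{"grip":255,"travel":[0,0,0],"twist":0}]'
python3 - <<'E'
from h import *
b=camera("side")
cv2.imwrite("pics/h.png",cv2.cvtColor(cv2.resize(b[130:290,230:390],(600,600),interpolation=cv2.INTER_CUBIC),cv2.COLOR_RGB2BGR))
for t in("cover_press","cover","loupe","vial0","parts_tin"):print(t,[(np.round(d["at"],3).tolist(),round(d["p"],2)) for d in search_frame(t,"side")[:2]])
E
```

```text
time: 12.1
position: [0.4783, -0.0549, 0.2754]
tool_rot: [-0.172, 0.985, 0.001, -0.002]
ft_force: [0.5, -0.7, -0.1]
grip_width: 0.0002
time: 12.7
position: [0.4799, -0.0555, 0.2771]
tool_rot: [-0.172, 0.985, 0.0, -0.0]
ft_force: [0.1, -0.7, -0.0]
grip_width: 0.0001
cover_press [([0.568, -0.029, 0.066], 0.57)]
cover [([0.566, -0.034, 0.064], 0.84)]
loupe [([0.445, -0.014, 0.026], 0.8)]
vial0 [([0.519, 0.109, 0.042], 0.44)]
parts_tin [([0.651, -0.167, 0.012], 0.61)]
```

View pics/h.png

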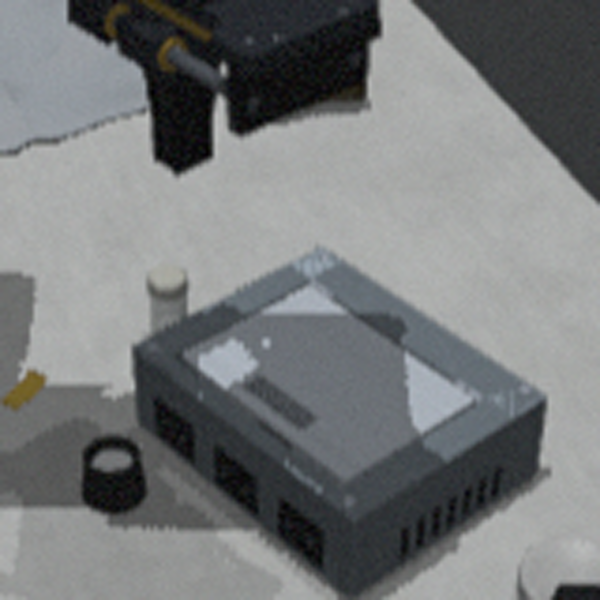

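The cover is shut and flush, with its ribs at crop (280,402). It has stayed shut for more than 1 s with the hand clear, and the loose things have not moved.

```bash
python3 -c 'from rig import *; print(hand_in())'
```

```text
the job is handed in; nothing more can be done
None
```

I did all three steps and handed the job in at about 13 s of the 51 s allowed; `hand_in` reports no verdict.

- **Opening the cover:** I pressed at the ribs down to the solid stop (12 N). The latch let go and the cover sprang fully open.
- **Breaker button:** I pushed it to its stop. The tip stopped 20 mm below the rim under 16 N, which is the height given for the button fully home. The side camera also put it at about that height.
- **Closing the cover:** I swung it shut from behind in an arc, pressed it to its stop (15.6 N) and let go.

**Last checks:** The last picture shows the cover flush and still shut more than 1 s after release, with the hand clear and the wrist force near zero. The tin, vial and loupe were found within about 4 mm of where they started. No check failed or disagreed, though with the cover shut I could not look at the button again.

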